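# Slide a solder carrier home under its leaf spring

## Robot

A 6-joint arm with a two-finger parallel gripper is mounted at the origin on a cart in front of the work surface, level with it; the furniture and walls round the work are solid. World frame = base frame: x ahead of the robot, y to its left, z up, the work surface at z = 0. Lengths are in mm, angles in rad, forces in N, time in s.
With the tool pointing down it reaches from about 300 to 775 mm from the base axis. Payload 14.6 kg.
Tool frame: the origin (TCP) lies on the centre line of the jaws, within the pads' length; the fingertips stand 8 mm ahead of it and the grasp point (between the pads) lies 11 mm behind it; z points along the fingers, y is the direction in which the jaws open and shut (so a half turn about z gives the same grasp; the last joint's range is limited). The gripper opens to 94 mm and grips with 3 to 60 N. Pads are 16 mm wide; open, the fingers measure 119 mm over their backs; the gripper's body (75 mm by 177 mm) begins 78 mm behind the grasp point.
Start: joints at [-1.359, 0.3, 1.521, -0, 1.321, -0.067], TCP at [151.354, -528.754, 213.446] pointing down, gripper open.
Joint ranges: [-3.03, 3.03], [-0.79, 2.21], [0.23, 2.52], [-1.04, 4.18], [0, 3.07], [-2.55, 2.55]. Speed limits (rad/s): [2.22, 2.22, 2.57, 3.14, 3.14, 3.14].

## Interface

Orientations are given as [roll, pitch, yaw] about the fixed x, y, z axes, in that order (R = Rz(yaw) Ry(pitch) Rx(roll)).
In Python, from cell import read_state, cams, manip gives the robot as it stands.
- The arm moves only by the shell command python3 -m handwheel 'ROWS' [OPENING] [FORCE]. ROWS is JSON, a list of rows, each a list of 4 numbers: the shift along the tool's x, y, z in m, then the turn about the tool's z in degrees. In form: [[dx, dy, dz, turn], ...]. A call has 1 to 5 rows; each row is the pose to reach, as a shift and turn from the pose measured when the call began, along the tool's axes at that moment; what a row does not reach only later rows make up. A row lasts 1/8 s, in which the tool goes at most 62.5 mm and 10.7 degrees, less where a joint would pass 70% of its speed; a pose out of reach is approached as far as the arm can. A call with a gripper value outside its range is refused whole. OPENING is the closure, from 0 (fully open) to 1 (shut), set as the call begins (- or left out, the last holds). The fingers move at their own pace and stop on an object; FORCE is the grip in N (left out, the last holds). Time passes only in rows, so rows that repeat a pose let the fingers close. It gives the time, the measured TCP pose, the force and the opening at its end, in the units of the state.
- read_state(): the state, without advancing time (a new reading comes with each control period).
- cams.camera(name): name is "scene" or "side" or "wrist"; returns the picture (400x640x3 uint8, red, green, blue); there is no depth.
- cams.get_calibration(name): a dict with "vertical_fov" (degrees; the focal length in pixels is half the picture's height over the tangent of half this angle, whatever the lens; pixels are square), "cx", "cy" (the principal point, pixels), "dist_coeffs" ([k1, k2, p1, p2, k3] as OpenCV has them; the pictures are not rectified), "R" (3x3) and "t" (3): a world point X has camera coordinates R X + t. Camera axes: x right, y down, z forward; pixel columns grow to the right and rows downward; lengths in mm; the calibration is good to about 2 mm. A picture is of the moment at which its call begins: read the wrist's pose just before it. get_calibration takes no time and is no camera call; for the wrist camera it gives the pose at the moment of the call.
- manip.sign_off(): hands the job in, once; it reports no verdict.
The state is a dict: "clock": time; "joints": joint angles; "qd": joint speeds; "effort": joint torques, N m; "eef_pos": TCP position; "eef_rot": TCP orientation; "wrist_force": force on the tool from outside, world axes, zero at the start; "moment": the same for the moment, N m; "finger_gap": finger opening in mm.
Only numpy, scipy, OpenCV 4.12 (cv2) and the standard library are available. Lean on these libraries where they do the work, as an engineer would, in place of code of your own. Each camera call takes 0.05 s, during which the arm holds its last target. There are 200 camera calls.

## Task

Load the brown carrier plate into the soldering fixture: with closed fingertips press it down hard on its tail, behind the low rib, until the sprung lifter has sunk, and keep pressing while you slide it under the bridge and the leaf spring, fully home against the end stop. Then take the fingers away upward so that the lifter springs up behind the plate. Do not grasp or lift the plate, and leave the bobbins and the tape roll beside the fixture where they stand.

Things in the scene. Friction and masses are not known exactly. Their poses are not given: they have to be found in the camera images.
- nest: Fixed aluminium soldering fixture: a straight open channel 275 mm long, 125 mm wide, on the bench. Origin on the channel's centre line at bench height (z = 0); x points along the channel in the direction the plate must slide, z up. The lifter covers x = -154 to -45 mm, the bed follows, then bridge, leaf spring and end stop.
- rails_end (a point): Middle of the channel's open tail end (x = -155 mm in the fixture's frame), at the height of the tops of the two side rails (44 mm above the bench). The rails are 12 mm thick, their inner faces 83 mm apart, and run the fixture's whole length.
- bed_start (a point): Where the flat bed begins, just past the lifter: x = -43 mm in the fixture's frame, on the bed's top, 30 mm above the bench. The bed runs on from here to the end stop.
- bridge (a point): Middle of the lower edge, on the lifter's side, of the bar bridging the channel: x = 14 mm in the fixture's frame, 44 mm above the bench, 14 mm above the bed. The bar is 16 mm thick along x; its top is 58 mm above the bench (bolt heads 62).
- stop (a point): Foot of the end stop's face, on the bed: x = 105 mm in the fixture's frame, z = 30 mm. The stop is 11 mm high. The plate's nose must come to rest against it.
- lifter (a joint): Dark steel sprung lifter that carries the plate at first (m): 0 = up, its top 10 mm above the bed; pressing down raises the value, to 0.0095 (0.5 mm above the bed). It pushes up with 7 N when up, 13 N at the bottom. When up, the plate's nose meets the bridge; beyond 0.006 the plate passes under. It springs back to 0 behind the plate once the tail has cleared it and the fingers are off.
- leaf (a joint): Angle (rad) of the leaf spring, a steel strip 30 mm wide that trails 50 mm from the bridge toward the stop: 0 = free, tip about 4 mm above the bed; about 0.15 when it rides on the plate. It slopes down in the sliding direction, so the plate's nose lifts it; it presses on the plate with about 6 N and drags on it.
- carrier: Loose brown carrier plate, 140 mm long (x), 80 wide (y), 10 thick, about 0.14 kg. Origin: centre of its underside; x toward its nose (sliding direction), z up. On top a rib across it, 8 mm high, 60 wide, from x = -34 to -28 mm; the flat tail behind it is for pressing, the rib takes the push. Home, its origin is at x = 35, z = 30 mm in the fixture's frame, its tail 10 mm past the lifter.
- press_spot (a point): Middle of the flat tail of the plate, on its top face (x = -52 mm, z = 10 mm in the plate's frame), 18 mm behind the rib's rear face and 18 mm from the tail end. It moves with the plate.
- bobbin_1: Small wound copper bobbin, 21 mm across, 20 mm high, standing beside the fixture; origin at its underside. Leave alone.
- bobbin_2: A second such bobbin. Leave alone.
- bobbin_3: A third such bobbin, on the other side of the fixture. Leave alone.
- tape_roll: Yellow tape roll, 69 mm across, 19 mm high, lying flat beside the fixture. Leave alone.
Things that resemble listed ones, but are neither listed nor needed, are in the scene too. What is shaped like the carrier but red is not meant.

How it is judged:
By the outcome, as a careful person would: the job done as asked, in the order asked, and still so for the second after the job is handed in, with the robot touching nothing.
It also fails if it takes over 40 s, if anything falls off the work surface, if the arm or the gripper's body presses on something with over 40 N, if the wrist force passes 120 N, or if a joint passes its speed limit or range.

## Working session

There is one attempt and no reset: what is moved stays moved. The work goes in short steps, Python scripts to look and compute and a shell command to move; the robot and the scene stay as the last step left them, time stands still between calls to the robot, and variables do not carry over. Pictures are saved under pics/ and viewed, about 8 in all and at most 12, crops included, and the job is handed in when it is done.

```bash
mkdir -p pics; ls; python3 - <<'E'
from cell import read_state,cams
import cv2,json
s=read_state();print(s)
for n in("scene","side"):
    cv2.imwrite(f"pics/{n}0.png",cams.camera(n)[:,:,::-1]);print(n,cams.get_calibration(n))
E
```

```text
pics
{'clock': 0.0, 'joints': array([-1.35862958e+00,  3.00464283e-01,  1.52160620e+00, -1.06942790e-05,
        1.32070430e+00, -6.66100588e-02]), 'qd': array([-0.00081046, -0.00049733,  0.00011222, -0.0016089 , -0.0027075 ,
       -0.0008858 ]), 'effort': array([-1.36297320e-03, -5.31805944e+01, -3.52735555e+01,  7.07765669e-02,
        2.44184292e-02, -9.08290872e-05]), 'eef_pos': array([ 151.28213404, -528.50894052,  212.87944142]), 'eef_rot': array([-3.14041245e+00, -6.83480906e-05,  2.78779415e-01]), 'wrist_force': array([ 0.58578939, -0.38782114, -0.20716056]), 'moment': array([ 0.02395702, -0.00500141, -0.02614655]), 'finger_gap': 93.89184143358047}
scene {'vertical_fov': 42.13488862829237, 'cx': 318.81634334329885, 'cy': 201.34574165822272, 'dist_coeffs': array([-0.01706183,  0.        ,  0.        ,  0.        ,  0.        ]), 'R': array([[-0.73240751, -0.68082431,  0.00758266],
       [-0.47174487,  0.49939363, -0.72667928],
       [ 0.49095419, -0.53580245, -0.68693502]]), 't': array([432.08729096, 330.78733686, 828.37516204])}
side {'vertical_fov': 49.3485683981597, 'cx': 316.4276245107471, 'cy': 197.03767973571777, 'dist_coeffs': array([-0.02265139,  0.        ,  0.        ,  0.        ,  0.        ]), 'R': array([[-0.93624391, -0.35064659, -0.02223296],
       [-0.11510032,  0.36587977, -0.92351714],
       [ 0.33196272, -0.86207828, -0.38291224]]), 't': array([565.00032951, 143.93779119, 851.88291188])}
```

View pics/scene0.png

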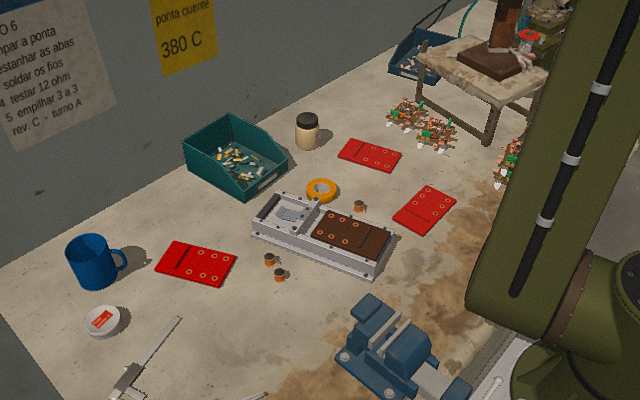

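View pics/side0.png

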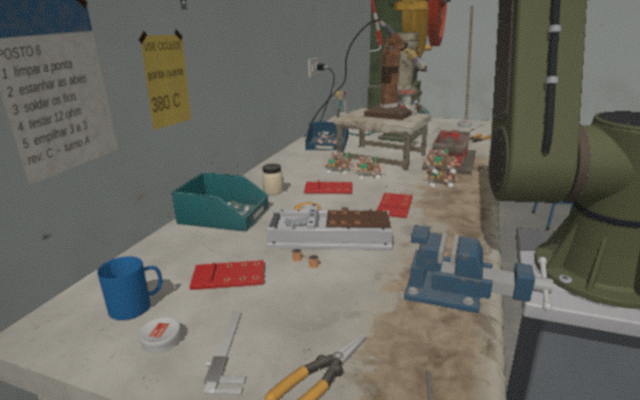

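The scene view shows the fixture around (325,232), with the end stop at left (265,210), the bridge near (303,215) and the brown plate at (350,235). Its tail is to the right. In the side view the fixture is at (330,230). Next I'll enlarge both.

```bash
python3 - <<'E'
import cv2
a=cv2.imread("pics/scene0.png")[180:285,240:405];b=cv2.imread("pics/side0.png")[195:255,260:400]
import numpy as np
a=cv2.resize(a,None,fx=4.8,fy=4.8,interpolation=cv2.INTER_CUBIC);b=cv2.resize(b,None,fx=5.6,fy=5.6,interpolation=cv2.INTER_CUBIC)
cv2.imwrite("pics/a.png",a);cv2.imwrite("pics/b.png",b);print(a.shape,b.shape)
E
```

```text
(504, 792, 3) (336, 784, 3)
```

View pics/a.png

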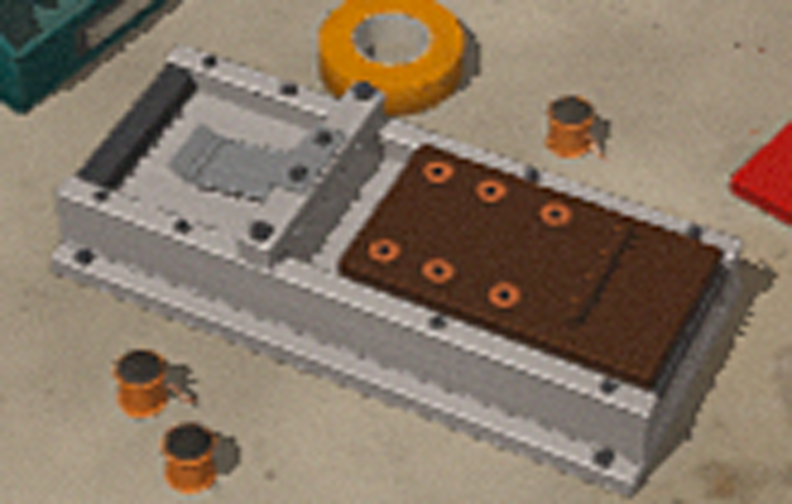

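View pics/b.png

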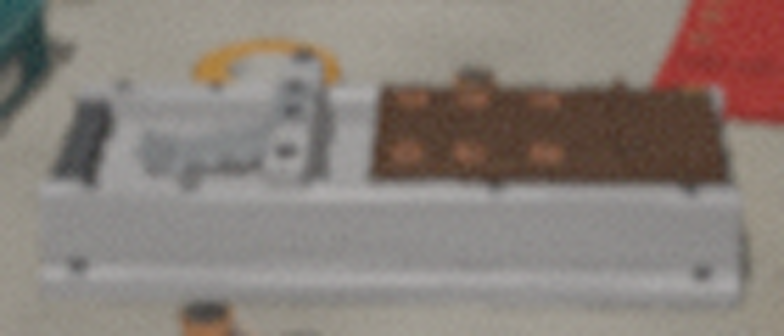

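Crop a shows the rail-top corners at (60,190), (648,412), (740,240) and (178,48). The plate-top corners are at (342,268), (420,146), (720,250) and (652,385). Crop b shows the rail corners at (42,188), (742,190), (722,92) and (80,90). I'll fit both poses from these.

```bash
cat > h.py <<'E'
import numpy as np,cv2
from cell import cams
from scipy.optimize import least_squares
def proj(n,X,c=None):
    c=c or cams.get_calibration(n);f=200/np.tan(np.radians(c["vertical_fov"]/2))
    K=np.array([[f,0,c["cx"]],[0,f,c["cy"]],[0,0,1.]])
    return cv2.projectPoints(np.float64(X).reshape(-1,1,3),cv2.Rodrigues(c["R"])[0],c["t"],K,c["dist_coeffs"])[0][:,0]
def T(p,X):
    c,s=np.cos(p[3]),np.sin(p[3]);return np.asarray(X)@np.array([[c,s,0],[-s,c,0],[0,0,1]])+p[:3]
def fit(obs,p0):
    fn=lambda p:np.concatenate([(proj(n,T(p,X))-uv).ravel() for n,X,uv in obs])
    r=least_squares(fn,p0,x_scale=[10,10,10,.1],loss="soft_l1");return r.x,fn(r.x).reshape(-1,2)
E
python3 - <<'E'
from h import *
np.set_printoptions(precision=2,suppress=True)
S=lambda l:np.array(l)/4.8+[240,180]-.4
D=lambda l:np.array(l)/5.6+[260,195]-.4
F=[[120,53.5,44],[-155,53.5,44],[-155,-53.5,44],[120,-53.5,44],[-155,62.5,0],[120,62.5,0]]
o=[("scene",F,S([[60,192],[648,412],[740,240],[178,48],[635,490],[55,268]])),
("side",F,D([[42,188],[742,190],[722,92],[80,90],[738,300],[42,298]]))]
p,r=fit(o,[500,0,0,2]);print(p);print(r)
P=[[70,40,10],[70,-40,10],[-70,-40,10],[-70,40,10]]
o=[("scene",P,S([[342,268],[420,146],[720,250],[652,385]])),("side",P,D([[372,182],[380,86],[722,90],[730,182]]))]
q,r=fit(o,[p[0],p[1],40,p[3]]);print(q);print(r)
print("press",T(q,[[-52,0,10]]),"plate in fixture",T([0,0,0,-p[3]],[q[:3]-p[:3]]))
E
```

```text
[579.34  24.13  -5.02   0.29]
[[-0.66 -0.27]
 [ 0.53 -0.27]
 [ 0.68 -0.87]
 [ 0.17 -1.16]
 [-0.32  1.14]
 [-0.15  1.19]
 [-0.11  0.4 ]
 [-0.26  1.18]
 [-0.91 -1.44]
 [ 0.48 -1.77]
 [-0.05  1.27]
 [ 0.51  0.13]]
[500.6    3.48  32.59   0.29]
[[-0.56  0.12]
 [ 0.37  0.52]
 [ 0.52  0.58]
 [ 0.04 -0.28]
 [ 0.16 -1.57]
 [ 0.24  0.72]
 [-1.78  0.4 ]
 [-0.19 -1.01]]
press [[450.81 -11.52  42.59]] plate in fixture [[-81.34   3.04  37.62]]
```

```bash
python3 - <<'E'
from h import *
np.set_printoptions(precision=0,suppress=True)
print(proj("scene",[[151+300*k,-529+518*k,200] for k in (0,.25,.5,.75,1)]))
c=cams.get_calibration("scene");f=200/np.tan(np.radians(c["vertical_fov"]/2))
for n,u,v in [("leg",487,142),("leg2",424,95),("vise",345,360),("viseR",460,385),("board",500,185),("board2",450,145),("jar",305,150)]:
    d=c["R"].T@[(u-c["cx"])/f,(v-c["cy"])/f,1];o=-c["R"].T@c["t"];print(n,o-d*o[2]/d[2])
c=cams.get_calibration("wrist");print(c, -c["R"].T@c["t"])
E
```

```text
[[655. 128.]
 [593. 140.]
 [528. 153.]
 [457. 167.]
 [381. 183.]]
leg [ 478. -517.    0.]
leg2 [ 726. -593.    0.]
vise [341. 202.   0.]
viseR [173. 107.   0.]
board [ 371. -389.    0.]
board2 [ 541. -441.    0.]
jar [ 796. -170.    0.]
{'vertical_fov': 62.428689908987586, 'cx': 319.97073660371933, 'cy': 195.8809771740414, 'dist_coeffs': array([-0.,  0.,  0.,  0.,  0.]), 'R': array([[ 0., -1., -0.],
       [-1., -0.,  0.],
       [-0., -0., -1.]]), 't': array([-550.,  -25.,  391.])} [ 222. -509.  384.]
```

```bash
python3 -m handwheel '[[0.036,-0.035,0,0],[0.072,-0.070,0,0],[0.108,-0.105,0,0],[0.144,-0.140,0,0],[0.180,-0.175,0,0]]' 1 40; python3 -m handwheel '[[0.036,-0.035,0,0],[0.072,-0.070,0,0],[0.108,-0.105,0,0],[0.144,-0.140,0,0],[0.180,-0.175,0,0]]'
```

```text
clock: 0.72
eef_pos: [276.6, -309.2, 213.0]
eef_rot: [-3.14, -0.0, 0.279]
wrist_force: [0.3, 0.8, -0.1]
finger_gap: 47.2
clock: 1.35
eef_pos: [402.1, -89.9, 213.2]
eef_rot: [-3.14, -0.0, 0.279]
wrist_force: [0.7, -1.0, 0.1]
finger_gap: 0.8
```

```bash
python3 -m handwheel '[[0.036,-0.032,0,0],[0.069,-0.062,0.02,-0.6],[0.069,-0.062,0.03,-0.6],[0.069,-0.062,0.03,-0.6]]'; python3 - <<'E'
from h import *
from cell import read_state
c=cams.get_calibration("wrist");print(read_state()["eef_pos"],c["R"],c["t"])
im=cams.camera("wrist")[:,:,::-1];cv2.imwrite("pics/w.png",im)
cv2.imwrite("pics/w1.png",cv2.resize(im,(800,500),interpolation=cv2.INTER_CUBIC))
E
```

```text
clock: 1.85
eef_pos: [450.7, -11.6, 182.6]
eef_rot: [-3.14, 0.002, 0.289]
wrist_force: [-0.3, 0.3, 0.4]
finger_gap: 0.7
[450.73539192 -11.55062129 182.60078696] [[ 0.28442644 -0.95869677 -0.00145074]
 [-0.92776931 -0.27563151  0.25153802]
 [-0.24154855 -0.07019811 -0.96784633]] [-139.04382067  397.34098023  469.02794304]
```

View pics/w1.png

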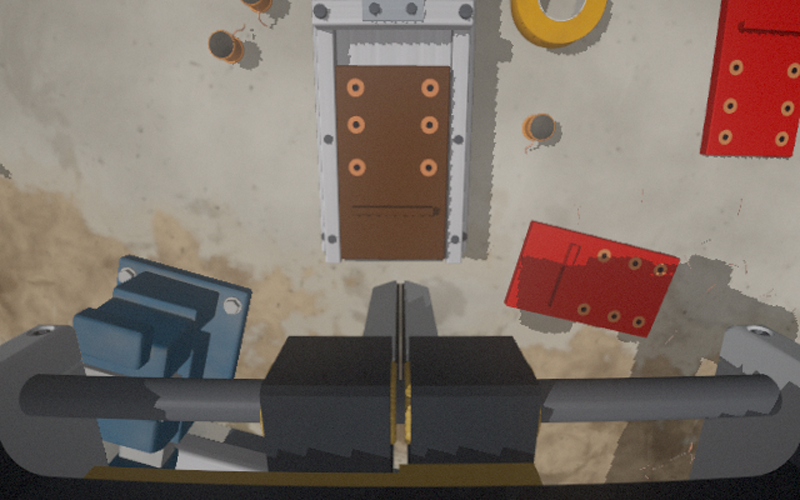

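The wrist view shows the plate's tail corners at (343,261) and (448,261), and its nose corners at (336,66) and (449,66). The rib is at row 210, columns 352–438. The rail tail ends are at (321,262) and (465,262), and the fingers' tip is at (400,285).

```bash
python3 - <<'E'
from h import *
np.set_printoptions(precision=2,suppress=True)
W=lambda l:(np.array(l)-.5)/1.25
P=[[70,40,10],[70,-40,10],[-70,-40,10],[-70,40,10],[-31,30,18],[-31,-30,18]]
o=[("wrist",P,W([[336,66],[449,66],[447,261],[343,261],[352,208],[437,208]]))]
q,r=fit(o,[500,3,40,.29]);print(q);print(r)
F=[[-155,53.5,44],[-155,-53.5,44],[14,53.5,44],[14,-53.5,44]]
p,r=fit([("wrist",F[:2],W([[321,262],[465,262]])),("wrist",[[6,0,44]],W([[395,30]]))][:1]+[("scene",[[120,53.5,44],[120,-53.5,44]],np.array([[60,192],[178,48]])/4.8+[240,180]-.4)],[579,24,0,.29]);print(p,r)
print("press",T(q,[[-52,0,10]]),"rib rear",T(q,[[-34,0,18]]),"rel",T([0,0,0,-p[3]],[q[:3]-p[:3]]))
E
```

```text
[500.72   7.87  39.36   0.29]
[[-0.59  0.11]
 [ 1.27 -0.64]
 [-0.21 -1.47]
 [ 0.06 -0.96]
 [ 0.85  2.84]
 [-1.33  2.4 ]]
[577.97  28.32  -3.98   0.28] [[ 6.34 -0.12]
 [-1.49  0.62]
 [-1.66  0.15]
 [-0.16 -0.64]]
press [[450.96  -7.21  49.36]] rib rear [[468.18  -1.99  57.36]] rel [[-79.89   1.75  43.35]]
```

```bash
python3 -m handwheel '[[0.0034,-0.0042,0.04,0],[0.0034,-0.0042,0.08,0],[0.0034,-0.0042,0.105,0],[0.0034,-0.0042,0.113,0],[0.0034,-0.0042,0.114,0]]'; python3 - <<'E'
from h import *
im=cams.camera("wrist")[:,:,::-1];cv2.imwrite("pics/w2.png",cv2.resize(im[60:320,160:480],(800,650))[:600])
E
```

```text
clock: 2.52
eef_pos: [453.2, -7.4, 70.1]
eef_rot: [-3.141, -0.0, 0.287]
wrist_force: [-0.1, 0.1, -0.3]
finger_gap: 0.4
```

View pics/w2.png

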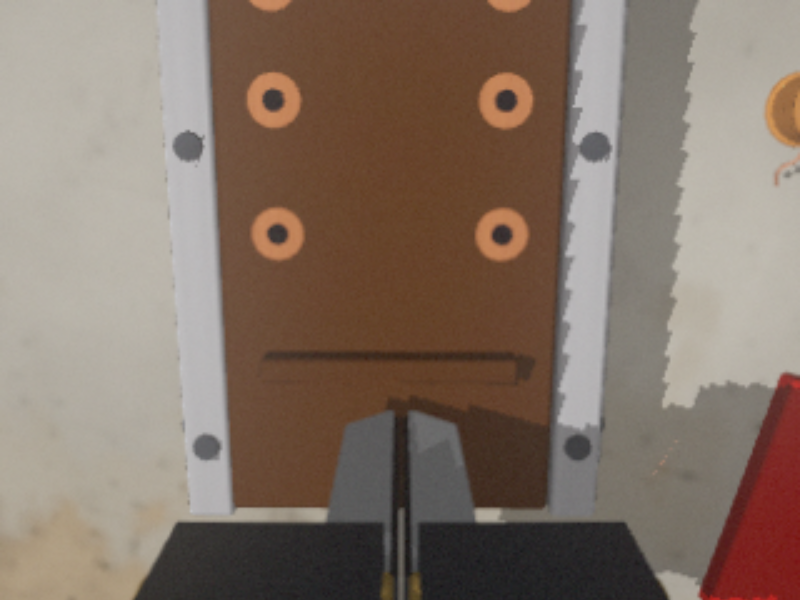

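The view shows the fingertips' front at (400,410), just behind the rib, whose rear edge is at row ~383. The plate's tail end is at row 508, and the fingers are centred to about 2 mm. I'll descend until contact.

```bash
python3 - <<'E'
from h import *
from cell import read_state
c=cams.get_calibration("wrist");f=200/np.tan(np.radians(c["vertical_fov"]/2));o=-c["R"].T@c["t"];s=read_state();y=s["eef_rot"][2]
for n,u,v,z in [("rib rear top",392,383,58),("tail",390,508,50),("fingertip",400,410,62)]:
    u,v=u/2.5+160,v/2.5+60;d=c["R"].T@[(u-c["cx"])/f,(v-c["cy"])/f,1];X=o+d*(z-o[2])/d[2]-s["eef_pos"]
    print(n,X@[np.cos(y),np.sin(y),0],X@[np.sin(y),-np.cos(y),0])
E
python3 -m handwheel '[[0,-0.002,0.006,0],[0,-0.002,0.010,0],[0,-0.002,0.012,0],[0,-0.002,0.013,0]]'
```

```text
rib rear top 15.625022576216052 -1.8249990753560672
tail -19.99949485515397 -2.5231231652229114
fingertip 10.38438407612374 0.03586642196367551
clock: 3.08
eef_pos: [452.9, -5.3, 57.4]
eef_rot: [-3.141, -0.001, 0.288]
wrist_force: [-2.8, 0.5, 6.4]
finger_gap: 1.0
```

```bash
python3 -m handwheel '[[0,0,0.004,0],[0,0,0.007,0],[0,0,0.010,0],[0,0,0.010,0]]'
```

```text
clock: 3.58
eef_pos: [453.0, -5.3, 48.5]
eef_rot: [-3.141, -0.001, 0.288]
wrist_force: [-8.2, -0.3, 20.8]
finger_gap: 0.6
```

```bash
python3 -m handwheel '[[0,0,0.002,0],[0,0,0.003,0]]'
```

```text
clock: 3.82
eef_pos: [453.3, -5.3, 48.1]
eef_rot: [-3.141, -0.001, 0.288]
wrist_force: [-23.8, 1.0, 56.6]
finger_gap: 0.8
```

```bash
python3 -m handwheel '[[0.004,0,0.0015,0],[0.010,0,0.0015,0],[0.016,0,0.0015,0],[0.022,0,0.0015,0],[0.028,0,0.0015,0]]'
```

```text
clock: 4.45
eef_pos: [478.8, 1.9, 48.4]
eef_rot: [3.142, 0.003, 0.289]
wrist_force: [-26.6, -8.0, 43.6]
finger_gap: 0.2
```

```bash
python3 -m handwheel '[[0.006,0,0.001,0],[0.012,0,0.001,0],[0.018,0,0.001,0],[0.024,0,0.001,0],[0.030,0,0.001,0]]'; python3 - <<'E'
from h import *
im=cams.camera("wrist")[:,:,::-1];cv2.imwrite("pics/w3.png",cv2.resize(im[0:300,120:520],(800,600)))
E
```

```text
clock: 5.08
eef_pos: [506.6, 9.9, 48.5]
eef_rot: [3.141, 0.006, 0.289]
wrist_force: [-22.2, -7.8, 31.1]
finger_gap: 0.5
```

View pics/w3.png

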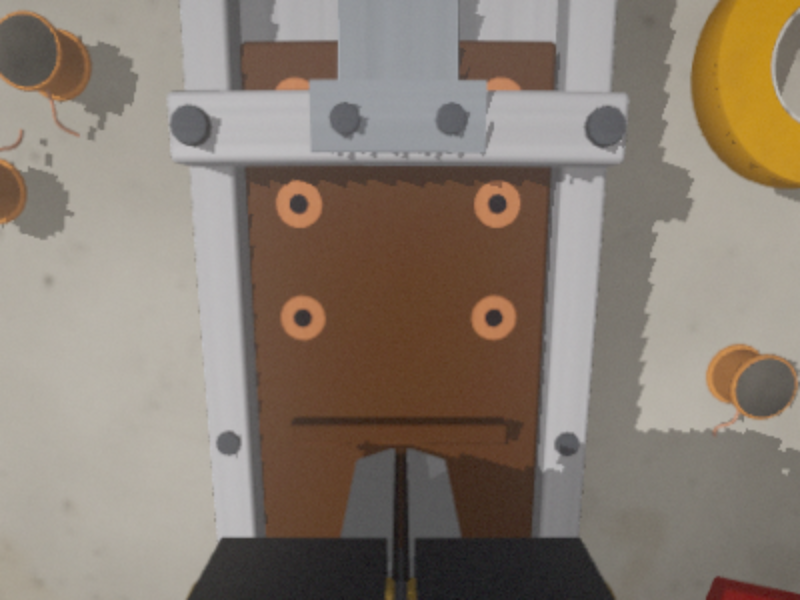

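The plate's nose (row 42) has passed under the bridge (rows 92–160) and beneath the leaf, and the fingers are still just behind the rib (row 442). I'll keep sliding.

```bash
python3 -m handwheel '[[0.006,0,0.0012,0],[0.012,0,0.0012,0],[0.018,0,0.0012,0],[0.024,0,0.0012,0],[0.030,0,0.0012,0]]';  python3 -m handwheel '[[0.005,0,0.0012,0],[0.010,0,0.0012,0],[0.015,0,0.0012,0],[0.020,0,0.0012,0]]'
```

```text
clock: 5.75
eef_pos: [533.5, 17.6, 48.3]
eef_rot: [-3.142, 0.013, 0.289]
wrist_force: [-29.3, -9.8, 34.0]
finger_gap: 0.1
clock: 6.25
eef_pos: [550.6, 22.4, 48.3]
eef_rot: [-3.141, 0.019, 0.289]
wrist_force: [-27.9, -7.2, 32.3]
finger_gap: 0.5
```

```bash
python3 -m handwheel '[[0.004,0,0.0012,0],[0.008,0,0.0012,0],[0.012,0,0.0012,0],[0.015,0,0.0012,0]]'
```

```text
clock: 6.75
eef_pos: [563.1, 25.8, 48.2]
eef_rot: [-3.141, 0.024, 0.289]
wrist_force: [-27.4, -8.2, 31.2]
finger_gap: 0.5
```

```bash
python3 -m handwheel '[[0.004,0,0.0012,0],[0.008,0,0.0012,0],[0.010,0,0.0012,0]]'; python3 - <<'E'
from h import *
im=cams.camera("scene")[:,:,::-1];cv2.imwrite("pics/s4.png",cv2.resize(im[180:285,240:405],None,fx=4.8,fy=4.8,interpolation=cv2.INTER_CUBIC))
E
```

```text
clock: 7.12
eef_pos: [568.8, 27.2, 48.1]
eef_rot: [-3.141, 0.036, 0.29]
wrist_force: [-51.0, -15.8, 47.8]
finger_gap: 0.2
```

View pics/s4.png

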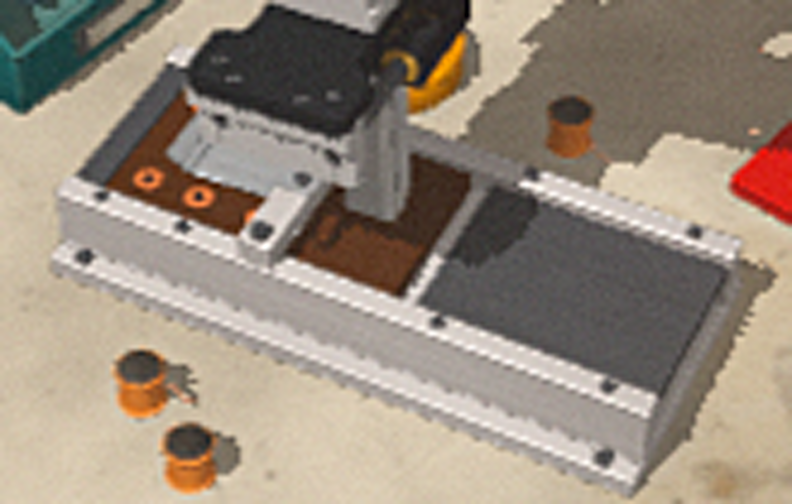

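The fixture's lifter is now exposed with a strip of bed visible behind the tail (410,290)–(475,185), and the nose is at the end stop (110,190). I'll push a little more to confirm it's seated.

```bash
python3 -m handwheel '[[0.003,0,0.0010,0],[0.005,0,0.0010,0],[0.005,0,0.0010,0]]'
```

```text
clock: 7.55
eef_pos: [568.8, 27.2, 48.2]
eef_rot: [-3.139, 0.049, 0.29]
wrist_force: [-47.6, -11.8, 44.7]
finger_gap: 0.4
```

```bash
python3 -m handwheel '[[0.002,0,-0.0005,0],[0.001,0,-0.003,0],[-0.002,0,-0.012,0],[-0.005,0,-0.040,0],[-0.008,0,-0.08,0]]'; python3 -m handwheel '[[-0.03,0,-0.05,0],[-0.08,0,-0.06,0],[-0.12,0,-0.06,0],[-0.12,0,-0.06,0]]'; python3 - <<'E'
from h import *
im=cams.camera("scene")[:,:,::-1];a=cv2.resize(im[180:285,240:405],None,fx=4.8,fy=4.8,interpolation=cv2.INTER_CUBIC);cv2.imwrite("pics/s5.png",a)
im=cams.camera("wrist")[:,:,::-1];cv2.imwrite("pics/w5.png",cv2.resize(im[0:300,120:520],(800,600)))
E
```

```text
clock: 8.18
eef_pos: [564.6, 25.8, 129.3]
eef_rot: [-3.139, 0.05, 0.29]
wrist_force: [0.6, -0.4, 0.6]
finger_gap: 0.6
clock: 8.68
eef_pos: [451.6, -8.2, 196.5]
eef_rot: [-3.14, 0.047, 0.289]
wrist_force: [1.5, 0.1, -0.0]
finger_gap: 0.5
```

View pics/s5.png

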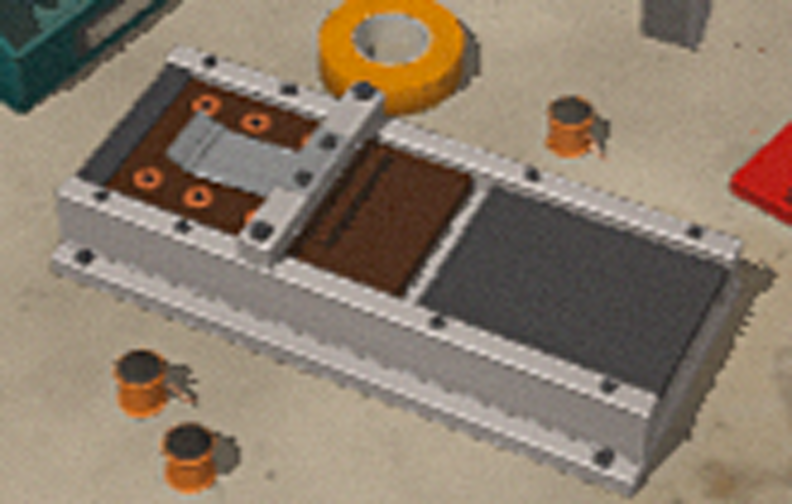

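View pics/w5.png

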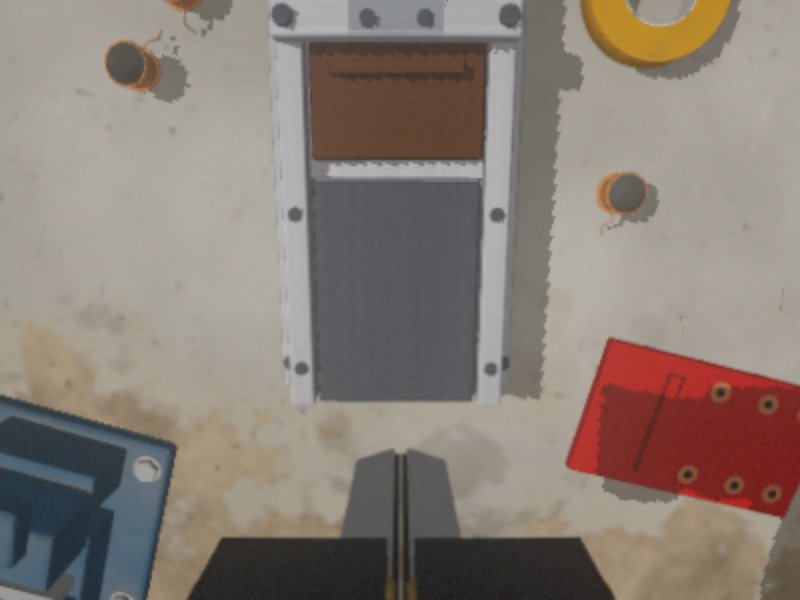

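The plate sits under the bridge and leaf with its nose at the stop (105,190)–(185,85). In s5 its tail is at (405,295)–(470,185), with the strip of bed and then the lifter behind it. The bobbins and tape roll haven't moved. Next, a numeric check of home position and lifter height.

```bash
python3 - <<'E'
from h import *
np.set_printoptions(precision=0,suppress=True)
S=lambda l:np.array(l)/4.8+[240,180]-.4
F=[[120,53.5,44],[-155,53.5,44],[-155,-53.5,44],[120,-53.5,44]]
p,r=fit([("scene",F,S([[60,192],[648,412],[740,240],[178,48]]))],[579,24,0,.29]);print(p,abs(r).max())
B=lambda X:(proj("scene",T(p,X))+.4-[240,180])*4.8
for n,X in [("tail home",[[-35,40,40],[-35,-40,40]]),("tail -4",[[-39,40,40],[-39,-40,40]]),("nose home",[[105,30,40],[105,-30,40]]),
 ("lifter front up",[[-45,38,40],[-45,-38,40],[-154,-38,40]]),("lifter front down",[[-45,38,30.5],[-45,-38,30.5],[-154,-38,30.5]])]:print(n,B(X).tolist())
W=lambda X:(proj("wrist",T(p,X))-[120,0])*2
for n,X in [("W tail home",[[-35,40,40],[-35,-40,40]]),("W lift up",[[-45,38,40],[-45,-38,40],[-154,38,40],[-154,-38,40]]),("W lift dn",[[-45,38,30.5],[-45,-38,30.5],[-154,38,30.5],[-154,-38,30.5]])]:print(n,W(X).tolist())
E
```

```text
[583.  20. -12.   0.] 0.4243431465808669
tail home [[392.7435838942559, 297.56888067731467], [471.8108507937737, 176.9746817243454]]
tail -4 [[401.315608997056, 300.7241216037001], [480.0646787817852, 179.84178931626778]]
nose home [[116.8171872044195, 177.21762674822995], [183.66658544761194, 93.9171341476534]]
lifter front up [[416.26447809338686, 302.2904038110783], [490.61527298790804, 187.04640643023657], [723.982002365635, 268.21570004964275]]
lifter front down [[415.86983710968696, 317.4082557741762], [489.7979579353864, 202.16746346789282], [721.7094780481187, 283.3198159484926]]
W tail home [[338.69095028844845, 154.7757097479669], [504.39248108869594, 154.09263632374422]]
W lift up [[343.3950545787791, 176.2864396358525], [499.5511208178282, 175.6374696474101], [349.3232103459252, 390.3693595060792], [491.9565472343403, 389.75078036231]]
W lift dn [[344.9851846051446, 176.61521903929827], [496.8347894409196, 175.97966705768755], [350.6235585061464, 385.26135320361885], [489.6712350157278, 384.65844323982117]]
```

```bash
python3 -c "
from cell import manip,read_state
print(manip.sign_off(),read_state()['clock'])"
```

```text
the job is handed in; nothing more can be done
the job is handed in; nothing more can be done
```

The carrier plate is home against the end stop, and I handed the job in with the robot clear at about 9 s on its clock. With closed fingertips I pressed the tail behind the rib until the lifter had sunk. I kept pressing with about 31–48 N and slid the plate about 120 mm under the bridge and leaf, then lifted the fingers straight off.

**Checks that passed**
- **Home:** at the stop the push rose from about 29 N to about 53 N. A further commanded push of 5 mm moved nothing.
- **Gap behind the plate:** in the last wrist picture the plate's tail is about 10 mm past the lifter (21 px seen, 21.5 px expected).
- **Lifter:** its front corners in the scene picture match the raised position to within about 2 px. If it were still down they would sit about 15 px lower.
- **Rest of the scene:** the bobbins and tape roll look unmoved, and the wrist force was back near zero.

**Checks that disagreed**
- The fixed cameras and the wrist camera differed by about 4 mm sideways. The heights fitted for the fixture came out 4–12 mm too low. I trusted the wrist view and the contact force instead.
- The predicted plate tail and nose positions in the scene picture were each off by about 10 crop pixels in places, or 2 raw pixels. That view alone could not have confirmed home to better than a few millimetres.
- The tool tilted about 0.05 rad while pushing against the stop, and I allowed for this when lifting off.

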